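# Eject and unload cast filter modules, then reset the mould

### The arm

A 6-joint arm with a two-finger parallel gripper is mounted at the origin on the work surface. World frame = base frame: x ahead of the robot, y to its left, z up, the work surface at z = 0. Lengths are in mm, angles in rad, forces in N, time in s.
With the tool pointing down it reaches from about 350 to 775 mm from the base axis. Payload 7.3 kg.
Tool frame: the origin (TCP) lies on the front face of the gripper's body, between the roots of the fingers; the fingertips stand 66 mm ahead of it and the grasp point (between the pads) lies 47 mm ahead of it (bot.tcp_to_grasp is the z of the grasp point in the tool frame, in mm); z points along the fingers, y is the direction in which the jaws open and shut (so a half turn about z gives the same grasp; the last joint's range is limited). The gripper opens to 92 mm and grips with 3 to 60 N. Pads are 19 mm wide; open, the fingers measure 130 mm over their backs; the gripper's body (75 mm by 190 mm) begins 47 mm behind the grasp point.
Start: joints at [-1.313, 0.342, 1.524, -0, 1.275, -0.146], TCP at [206.303, -482.781, 292.241] pointing down, gripper open.
Joint ranges: [-2.53, 2.53], [-0.77, 2.02], [0.04, 2.7], [-1, 4.14], [0.28, 2.66], [-3.11, 3.11]. Speed limits (rad/s): [2.57, 2.57, 3.14, 3.14, 3.14, 3.14].

### API

Orientations are given as [roll, pitch, yaw] about the fixed x, y, z axes, in that order (R = Rz(yaw) Ry(pitch) Rx(roll)).
In Python, from plant import bot gives the robot as it stands.
- The arm moves only by the tool carry_out, never from a script. Its argument "deltas" is a list that holds one entry, the list of rows, each a list of 4 numbers: the shift along the tool's x, y, z in mm, then the turn about the tool's z in units of 5 degrees (1.0 is 5 degrees). A call has 1 to 20 rows; each row is the pose to reach, as a shift and turn from the pose commanded when the call began, along the tool's axes at that moment; what a row does not reach only later rows make up. A row lasts 1/10 s, in which the tool goes at most 50 mm and 8.59 degrees, less where a joint would pass 70% of its speed; a pose out of reach is approached as far as the arm can. A call with a gripper value outside its range is refused whole. "fingers" is the finger opening in mm, from 0 to 91.8, set as the call begins (left out, the last holds). The fingers move at their own pace and stop on an object; the grip force is fixed at half the most. Time passes only in rows, so rows that repeat a pose let the fingers close. It gives the time, the measured TCP pose, the force and the opening at its end, in the units of the state.
- bot.get_obs(): the state, without advancing time (a new reading comes with each control period).
- bot.capture(name): name is "side" or "top" or "wrist"; returns (picture, depth): 384x512x3 uint8, blue, green, red; 384x512 float32, mm along the optical axis (not along the pixel's ray), 0 where there is no reading.
- bot.camera_model(name): a dict with "K" (3x3 intrinsics, pixels), "camera_from_world" (4x4, takes a point from world to camera coordinates). Camera axes: x right, y down, z forward; pixel columns grow to the right and rows downward; lengths in mm; the calibration is good to about 2 mm. The wrist camera is an equidistant fisheye: a pixel r from the principal point sees the ray r / f radians off the axis. A picture is of the moment at which its call begins: read the wrist's pose just before it. camera_model takes no time and is no camera call; for the wrist camera it gives the pose at the moment of the call.
- bot.close_job(): hands the job in, once; it reports no verdict.
The state is a dict: "time": time; "joint_positions": joint angles; "dq": joint speeds; "tau": joint torques, N m; "tool_pos": TCP position; "tcp_rot": TCP orientation; "contact_force": force on the tool from outside, world axes, zero at the start; "moment": the same for the moment, N m; "grip_width": finger opening in mm.
Only numpy, scipy, OpenCV 4.12 (cv2) and the standard library are available. Lean on these libraries where they do the work, as an engineer would, in place of code of your own. Each camera call takes 0.05 s, during which the arm holds its last target. There are 200 camera calls.

### The job

With the wide-bladed screwdriver from its stand, turn the mould's slotted ejector cam a quarter turn anticlockwise to raise the cast modules, and put the screwdriver back in its stand. Then lift every cast module out of the mould and lay it flat in the blue curing tray, studs up, not stacked. When the mould is empty, use the screwdriver again to turn the cam fully back so that the ejectors go down, return the screwdriver to its stand, and leave the other things on the bench where they are.

Things in the scene. Friction and masses are not known exactly. Their poses are not given: they have to be found in the camera images.
- cam (a joint): The ejector cam: a brass slotted head, about 44 mm across, on a dark steel disc on the mould's top. Radians: 0 = ejectors down (slot along the mould's x, towards the white marks), 1.571 = ejectors fully up (slot along the mould's y, towards the yellow marks). It grows anticlockwise seen from above, has stops at both ends and stays where it is left; it takes about 0.15 N m to turn. The ejector pads rise in proportion, 20 mm in all.
- cam_slot (a point): Centre of the cam slot's floor, on the cam's axis. Own x runs along the slot (it turns with the cam), z up. The slot is 5.5 mm wide, 8 mm deep and open at both ends, 44 mm long. The floor is 4 mm above the mould's top.
- mould: Fixed aluminium block 220 x 240 x 44 mm (own x, y, z), origin at the centre of its underside. Four through cavities 88 x 40 mm (x, y), centred at x = -56 or +56, y = -80 or 0 mm; the cam's axis is at x = 0, y = +80 mm. Each cavity's floor is an ejector pad; with the ejectors down a module's body lies 2 mm below the mould's top, with the ejectors up it stands 18 mm proud. Some cavities may be empty.
- tray_floor (a point): Centre of the inner floor of the loose blue curing tray (0.6 kg), outside 250 x 210 mm (own x, y), walls 5 mm thick; the floor is 5 mm above the bench and the rim 14 mm above the bench. z up.
- stand_hole0 (a point): Centre of the mouth of the screwdriver stand's hole. The stand is a fixed grey block 80 x 80 mm, 50 mm high, with a 22 mm square hole right through; the mouth is in its top. z up.
- driver_grip (a point): Centre of the screwdriver's handle: a red square bar with rounded edges, 34 x 34 mm and 55 mm long along own z, which points from blade to handle end (up when parked). Own x and y are square to the handle's flats; the blade's width lies along own x. The whole screwdriver is 97 mm long, 0.12 kg. Parked, the handle's lower end rests on the stand's top with the shank in the hole.
- driver_tip (a point): Middle of the edge of the screwdriver's flat blade, 69.5 mm below driver_grip; axes as driver_grip. The blade is 16 mm wide (own x), 3 mm thick (own y), 14 mm long; then a 10 mm round shank up to the handle, 42 mm above the tip.
- cast0_mid (a point): Centre (half-way up) of the body of a cast module: a black resin bar 84 x 36 x 30 mm (own x, y, z), with two brass studs 12 mm in diameter and 5 mm high on its top at x = -26 and +26 mm and a blue square between them; z up. About 0.11 kg. Absent (None) in some starts.
- cast1_mid (a point): Centre (half-way up) of the body of a cast module: a black resin bar 84 x 36 x 30 mm (own x, y, z), with two brass studs 12 mm in diameter and 5 mm high on its top at x = -26 and +26 mm and a blue square between them; z up. About 0.11 kg. Absent (None) in some starts.
- cast2_mid (a point): Centre (half-way up) of the body of a cast module: a black resin bar 84 x 36 x 30 mm (own x, y, z), with two brass studs 12 mm in diameter and 5 mm high on its top at x = -26 and +26 mm and a blue square between them; z up. About 0.11 kg. Absent (None) in some starts.
- cast3_mid (a point): Centre (half-way up) of the body of a cast module: a black resin bar 84 x 36 x 30 mm (own x, y, z), with two brass studs 12 mm in diameter and 5 mm high on its top at x = -26 and +26 mm and a blue square between them; z up. About 0.11 kg. Absent (None) in some starts.
- adapter: Bystander, not to be disturbed: black box 90 x 50 x 30 mm with a brass connector at each end; origin at its underside's centre.
- attenuator: Bystander, not to be disturbed: finned metal block 70 x 34 x 36 mm with one brass connector; origin at its underside's centre.
- spanner: Bystander, not to be disturbed: 110 mm spanner lying flat; origin at its underside's centre.
- release: Bystander, not to be disturbed: bottle, 50 mm in diameter, 110 mm high; origin at its underside's centre.
- cup: Bystander, not to be disturbed: white cup, 70 mm in diameter and high; origin at its underside's centre.
- partsbox: Bystander, not to be disturbed: small yellow open box 110 x 80 x 40 mm; origin at its underside's centre.

How it is judged:
By the outcome, as a careful person would: the job done as asked, in the order asked, and still so for the second after the job is handed in, with the robot touching nothing.
Of cast0, cast1, cast2, cast3 only 2 to 4 are there at a start; the rules pass over those that are not, and their reading is None.
At some moment in a run one of tray, cast0, cast1, cast2, cast3 may be knocked a few centimetres aside while the robot is not near it.
It also fails if it takes over 210 s, if anything falls off the work surface, if the arm or the gripper's body presses on something with over 40 N, if the wrist force passes 120 N, or if a joint passes its speed limit or range.

## Working session

There is one attempt and no reset: what is moved stays moved. The work goes in short steps, Python scripts to look and compute and a tool call to move; the robot and the scene stay as the last step left them, time stands still between calls to the robot, and variables do not carry over. Pictures are saved under pics/ and viewed, about 12 in all and at most 16, crops included, and the job is handed in when it is done.

Besides the shell and the picture viewer there is one more tool, called as name(argument=value, ...), one argument or row to a line, values as JSON. carry_out: Moves the arm, as the interface text tells. Its arguments: {"type":"object","properties":{"deltas":{"type":"array","items":{"type":"array","items":{"type":"array","items":{"type":"number"}}}},"fingers":{"type":"number"}},"required":["deltas"]}

```bash
ls; mkdir -p pics
cat > h.py <<'E'
import numpy as np, cv2
from plant import bot
def ray(name,u,v,m=None):
    m=m or bot.camera_model(name); K=np.array(m["K"]); T=np.array(m["camera_from_world"])
    x=(u-K[0,2])/K[0,0]; y=(v-K[1,2])/K[1,1]
    if name=="wrist":
        r=np.hypot(x,y); d=np.array([np.sin(r)*x/max(r,1e-9),np.sin(r)*y/max(r,1e-9),np.cos(r)])
    else: d=np.array([x,y,1.])
    R=T[:3,:3]; return -R.T@T[:3,3], R.T@d
def onplane(name,u,v,z,m=None):
    c,d=ray(name,u,v,m); return c+d*(z-c[2])/d[2]
def shot(name,f):
    m=bot.camera_model(name); p,d=bot.capture(name); cv2.imwrite("pics/%s.png"%f,p); np.savez("pics/%s.npz"%f,p=p,d=d,K=m["K"],T=m["camera_from_world"]); return p,d,m
def load(f):
    z=np.load("pics/%s.npz"%f); return z["p"],z["d"],{"K":z["K"],"camera_from_world":z["T"]}
E
python3 - <<'E'
from h import *
print(bot.get_obs(), bot.tcp_to_grasp)
for n in("top","side","wrist"):
    p,d,m=shot(n,n+"0"); T=m["camera_from_world"]; print(n,m["K"],T, -T[:3,:3].T@T[:3,3])
a=cv2.imread("pics/top0.png"); cv2.imwrite("pics/top0b.png",cv2.resize(a,(800,600),interpolation=cv2.INTER_CUBIC))
E
```

```text
pics
{'time': 0.0, 'joint_positions': array([-1.31301366e+00,  3.42707465e-01,  1.52500381e+00, -2.28408860e-07,
        1.27539118e+00, -1.45984408e-01]), 'dq': array([ 0.0015876 ,  0.00103532, -0.00118236,  0.00038756,  0.00103616,
        0.00055091]), 'tau': array([-1.24550301e-03, -4.31246173e+01, -2.44222587e+01,  7.16038956e-02,
        5.59325656e-02, -1.30313178e-04]), 'tool_pos': array([ 206.21508974, -482.47707261,  291.55741245]), 'tcp_rot': array([-3.14009888e+00, -2.19409446e-04,  4.03766976e-01]), 'contact_force': array([-1.01951115, -0.22172735,  0.38591057]), 'moment': array([ 0.03093906, -0.01829888, -0.03218666]), 'grip_width': 91.96531084821235} 46.699999999999996
top [[402.97050926   0.         247.01592183]
 [  0.         402.97050926 194.82586073]
 [  0.           0.           1.        ]] [[-2.38760100e-02 -9.99654713e-01  1.09722461e-02 -8.42224149e+00]
 [-9.96151908e-01  2.28636802e-02 -8.46086758e-02  5.84877274e+02]
 [ 8.43285956e-02 -1.29501415e-02 -9.96353844e-01  8.66718898e+02]
 [ 0.00000000e+00  0.00000000e+00  0.00000000e+00  1.00000000e+00]] [509.33
[... 221 characters left out ...]
154027e+02]
 [-4.41095872e-01  6.11209816e-01 -6.57158270e-01  3.04725374e+02]
 [ 3.73989813e-01 -5.40448628e-01 -7.53688862e-01  1.01091247e+03]
 [ 0.00000000e+00  0.00000000e+00  0.00000000e+00  1.00000000e+00]] [148.06250825 637.72956262 957.45912306]
wrist [[297.31863964   0.         256.73541675]
 [  0.         297.31863964 194.21009674]
 [  0.           0.           1.        ]] [[ 3.92532016e-01 -9.19738326e-01 -1.68267148e-04 -5.24262053e+02]
 [-8.83762632e-01 -3.77228727e-01  2.76879211e-01 -3.48780635e+01]
 [-2.54719897e-01 -1.08535247e-01 -9.60904716e-01  3.90335564e+02]
 [ 0.00000000e+00  0.00000000e+00  0.00000000e+00  1.00000000e+00]] [ 274.39194622 -452.97574346  384.64407876]
```

View pics/top0b.png

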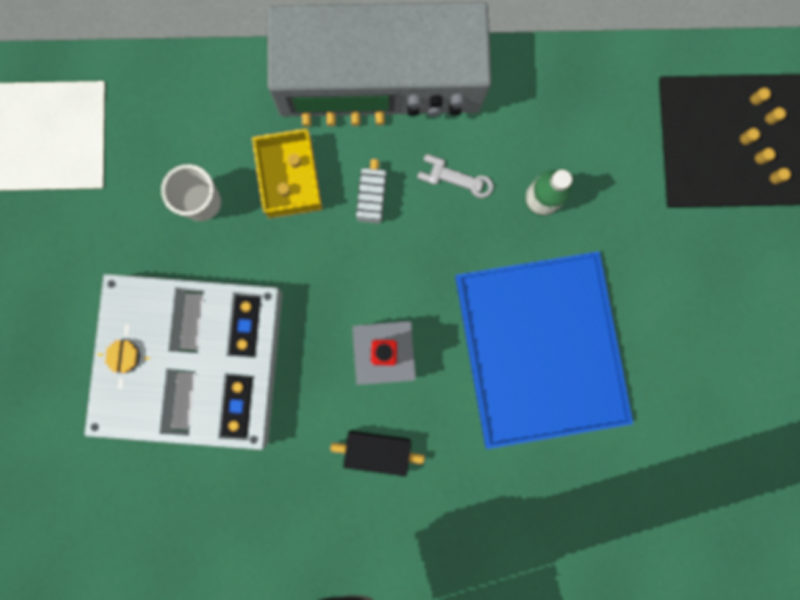

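View pics/side0.png

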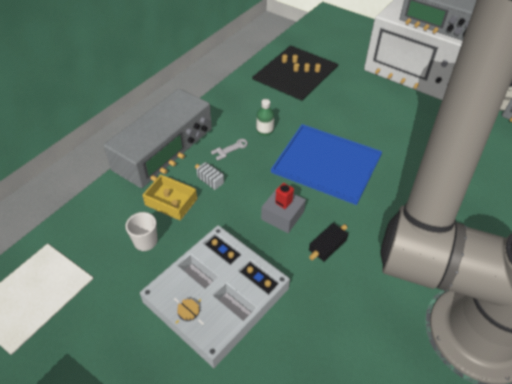

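The top view (800x600) shows the mould with corners (104,275), (279,288), (263,449), (85,435). The cam is at (122,355) with its slot along x. Two modules sit in the right-hand row at (243,325) and (236,407). The stand and red handle are at (384,352), and the tray is centred near (545,350).

```bash
cat >> h.py <<'E'
def mask(p,lo,hi): return cv2.inRange(cv2.cvtColor(p,cv2.COLOR_BGR2HSV),np.array(lo),np.array(hi))
def big(m,n=1,amin=30):
    c,_=cv2.findContours(m,cv2.RETR_EXTERNAL,cv2.CHAIN_APPROX_NONE); return sorted([k for k in c if cv2.contourArea(k)>amin],key=cv2.contourArea)[::-1][:n]
def planerect(name,c,z,m):
    q=np.array([onplane(name,*k[0],z,m)[:2] for k in c],np.float32); return cv2.minAreaRect(q)
E
python3 - <<'E'
from h import *
for n in("top","side"):
    p,d,m=load(n+"0")
    blue=big(mask(p,(105,150,60),(125,255,255)),4,10)
    for c in blue: print(n,"blue",len(c),planerect(n,c,14 if cv2.contourArea(c)>1000 else 42,m))
    red=big(cv2.bitwise_or(mask(p,(0,150,90),(8,255,255)),mask(p,(172,150,90),(180,255,255))))
    for c in red: print(n,"red",cv2.boundingRect(c),planerect(n,c,105,m))
    for c in big(mask(p,(12,100,100),(28,255,255)),3,60): print(n,"brass",cv2.boundingRect(c),planerect(n,c,56,m))
    g=mask(p,(0,0,130),(180,40,255)); g=cv2.morphologyEx(g,cv2.MORPH_CLOSE,np.ones((5,5)))
    for c in big(g,4,1000): print(n,"grey",cv2.boundingRect(c),planerect(n,c,44,m))
p,d,m=load("top0")
for s in [(104,275),(279,288),(263,449),(85,435),]: print("mould",onplane("top",s[0]/1.5625,s[1]/1.5625,44,m))
for s in [(353,327),(412,322),(415,380),(356,384)]: print("stand",onplane("top",s[0]/1.5625,s[1]/1.5625,50,m))
for s in [(127,324),(120,387),(98,354),(146,358)]: print("marks",onplane("top",s[0]/1.5625,s[1]/1.5625,44,m))
E
```

```text
top blue 400 ((517.7843017578125, -245.03280639648438), (249.96470642089844, 212.5779571533203), 8.06491470336914)
top blue 30 ((449.26806640625, 187.41595458984375), (19.340843200683594, 19.026445388793945), 88.59175872802734)
top blue 30 ((559.0759887695312, 176.19161987304688), (19.449337005615234, 17.282329559326172), 88.67082977294922)
top red (238, 218, 16, 16) ((516.2808227539062, -16.573875427246094), (30.038129806518555, 29.91583251953125), 88.64881134033203)
top brass (162, 83, 44, 56) ((769.07470703125, 112.59281158447266), (116.10779571533203, 81.37510681152344), 8.230376243591309)
top brass (68, 218, 20, 20) ((520.9417724609375, 337.647216796875), (40.43598937988281, 39.97337341308594), 88.649169921875)
top brass (493, 107, 13, 11) ((751.6574096679688, -577.1588134765625), (18.736228942871094, 29.834548950195312), 14.711063385009766)
top grey (0, 0, 512, 57) ((958.527099609375, -54.6278076171875), (1154.2430419921875, 130.46212768554688), 89.00440979003906)
top grey (54, 176, 124, 112) ((512.8182983398438, 259.4410400390625), (242.93588256835938, 222.474365234375), 84.12
[... 1385 characters left out ...]
6708831787)
side grey (266, 0, 196, 88) ((743.18701171875, -932.1893310546875), (478.7764587402344, 721.11962890625), 75.89501190185547)
mould [632.70136133 367.34079253  44.        ]
mould [609.12472031 125.79912194  44.        ]
mould [390.00902522 149.54468992  44.        ]
mould [414.79733363 389.92574942  44.        ]
stand [552.36320583  24.13424524  50.        ]
stand [557.34173849 -56.95587684  50.        ]
stand [478.14477123 -58.87845265  50.        ]
stand [474.68859539  21.5651332   50.        ]
marks [564.04292795 334.92629959  44.        ]
marks [478.21263352 343.50318933  44.        ]
marks [523.82200431 374.00855211  44.        ]
marks [516.79847551 308.52158608  44.        ]
```

```bash
cat >> h.py <<'E'
def tgt(x,y,z,yaw,o=None):
    o=o or bot.get_obs(); p=np.array(o["tool_pos"]); w=o["tcp_rot"][2]; c,s=np.cos(w),np.sin(w)
    d=np.array([x,y,z])-p; dy=(yaw-np.degrees(w)+180)%360-180
    print("delta",np.round([c*d[0]+s*d[1], s*d[0]-c*d[1], -d[2], -dy/5],2),"now",np.round(p,1),"yaw",round(np.degrees(w),2),"t",round(o["time"],2))
E
python3 -c "
from h import *
tgt(515.5,-17,200,-1.4)"
```

```text
delta [ 467.31 -306.61   91.72    4.91] now [ 206.2 -482.6  291.7] yaw 23.14 t 0.15
```

carry_out(
  deltas=[
    [[467.3,-306.6,91.7,4.9],[467.3,-306.6,91.7,4.9],[467.3,-306.6,91.7,4.9],[467.3,-306.6,91.7,4.9],[467.3,-306.6,91.7,4.9],[467.3,-306.6,91.7,4.9],[467.3,-306.6,91.7,4.9],[467.3,-306.6,91.7,4.9],[467.3,-306.6,91.7,4.9],[467.3,-306.6,91.7,4.9],[467.3,-306.6,91.7,4.9],[467.3,-306.6,91.7,4.9],[467.3,-306.6,91.7,4.9],[467.3,-306.6,91.7,4.9],[467.3,-306.6,91.7,4.9],[467.3,-306.6,91.7,4.9]],
  ],
  fingers=70,
)

```text
time: 1.75
tool_pos: [515.2, -18.4, 200.8]
tcp_rot: [3.141, -0.0, -0.026]
contact_force: [-0.3, 0.2, 0.6]
grip_width: 70.0
```

Run:
```python
from h import *
p,d,m=shot("wrist","w1")
red=big(cv2.bitwise_or(mask(p,(0,150,70),(8,255,255)),mask(p,(172,150,70),(180,255,255))))
for c in red: print("red",cv2.boundingRect(c),planerect("wrist",c,105,m))
for c in big(mask(p,(0,0,0),(180,255,60)),4,60): print("black",cv2.boundingRect(c),planerect("wrist",c,105,m))
for c in big(mask(p,(0,0,90),(180,40,255)),4,300): print("grey",cv2.boundingRect(c),planerect("wrist",c,50,m))
print(bot.get_obs()["contact_force"])
tgt(515.5,-17,125,-1.4)
```

```text
red (231, 180, 49, 61) ((523.27734375, -17.316709518432617), (32.27499008178711, 43.020259857177734), 86.88243103027344)
black (0, 226, 512, 158) ((417.4492492675781, -78.34271240234375), (655.22998046875, 190.3927764892578), 73.39752960205078)
black (356, 231, 107, 75) ((469.3196716308594, -147.0579376220703), (98.6978988647461, 64.85326385498047), 88.46636962890625)
black (209, 286, 82, 24) ((451.9365234375, -10.644317626953125), (63.74190902709961, 22.498517990112305), 88.43160247802734)
black (239, 205, 33, 31) ((516.3545532226562, -16.97800064086914), (22.042146682739258, 21.497142791748047), 42.14287567138672)
grey (0, 102, 118, 198) ((509.78369140625, 201.28909301757812), (174.82513427734375, 242.17417907714844), 71.61105346679688)
grey (33, 326, 314, 58) ((288.6171569824219, 144.04800415039062), (147.01329040527344, 530.6994018554688), 8.88632583618164)
grey (204, 142, 99, 101) ((518.8648681640625, -16.54974365234375), (85.54434204101562, 79.9557113647461), 2.9687979221343994)
grey (139, 260, 236, 54) ((420.56402587890625, -16.058570861816406), (238.0318145751953, 64.58354187011719), 88.9327392578125)
[ 0.33701796 -0.37802039 -0.43678837]
delta [ 2.300e-01 -1.340e+00  7.584e+01 -1.000e-02] now [515.2 -18.3 200.8] yaw -1.47 t 1.8
```

View pics/w1.png

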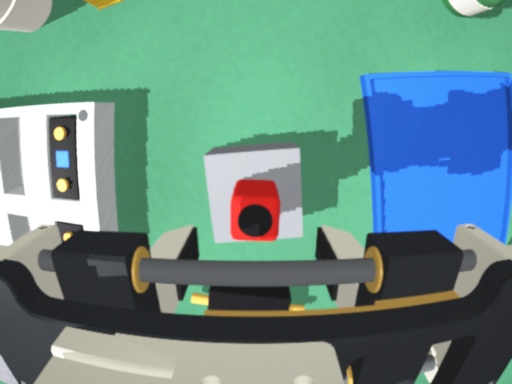

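The wrist view shows the red handle with its black cap at (256,220), inside the finger gap and on the stand. It measures at (516,-17). I'll descend and grip.

carry_out(
  deltas=[
    [[1.0,-1.4,40,0],[1.0,-1.4,65,0],[1.0,-1.4,76.3,0],[1.0,-1.4,76.3,0],[1.0,-1.4,76.3,0]],
  ],
)

```text
time: 2.3
tool_pos: [517.1, -16.3, 125.1]
tcp_rot: [3.141, -0.001, -0.024]
contact_force: [0.9, -0.8, 0.5]
grip_width: 70.2
```

carry_out(
  deltas=[
    [[0,0,0,0],[0,0,0,0],[0,0,0,0],[0,0,0,0],[0,0,0,0],[0,0,0,0]],
  ],
  fingers=20,
)

```text
time: 2.9
tool_pos: [516.7, -15.9, 124.4]
tcp_rot: [3.141, -0.0, -0.024]
contact_force: [-1.1, 0.6, 1.9]
grip_width: 33.8
```

carry_out(
  deltas=[
    [[0,0,-20,0],[0,0,-60,0],[0,0,-90,0],[0,0,-90,0],[0,0,-90,0]],
  ],
)

```text
time: 3.4
tool_pos: [516.4, -15.8, 214.2]
tcp_rot: [3.141, -0.0, -0.024]
contact_force: [0.5, -0.3, -1.4]
grip_width: 34.0
```

Run:
```python
from h import *
print(bot.get_obs()["contact_force"],bot.get_obs()["grip_width"]); tgt(516,-17,125,-1.4)
p,d,m=shot("side","s2")
cv2.imwrite("pics/s2c.png",cv2.resize(p[120:260,200:400],(800,560),interpolation=cv2.INTER_CUBIC))
```

```text
[ 0.47482983 -0.25049736 -1.3702515 ] 33.97982319848365
delta [-4.10e-01  1.21e+00  8.92e+01  1.00e-02] now [516.4 -15.8 214.2] yaw -1.36 t 3.4
```

View pics/s2c.png

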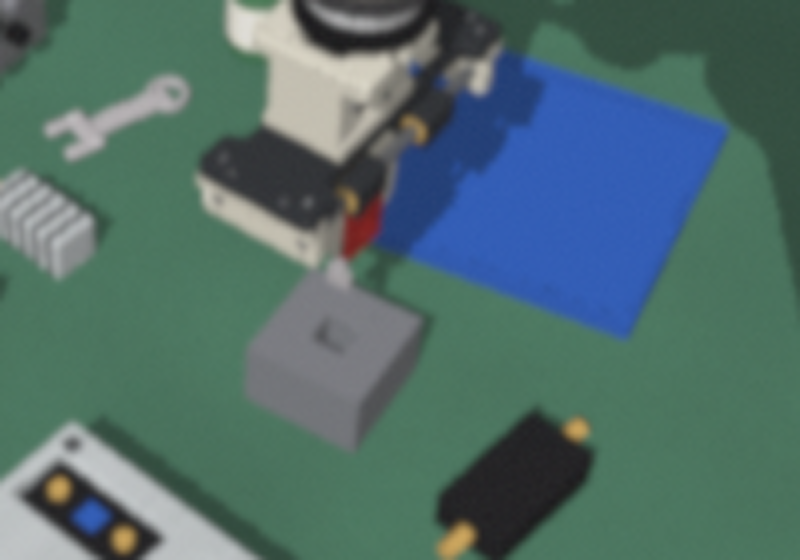

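Run:
```python
from h import *
tgt(465,340,240,-5.8)
```

```text
delta [ -59.4  -354.43  -26.74    0.89] now [515.9 -15.7 213.3] yaw -1.36 t 3.45
```

carry_out(
  deltas=[
    [[-5,-30,-20,0.2],[-12,-70,-26,0.5],[-59.4,-354.4,-26.7,0.9],[-59.4,-354.4,-26.7,0.9],[-59.4,-354.4,-26.7,0.9],[-59.4,-354.4,-26.7,0.9],[-59.4,-354.4,-26.7,0.9],[-59.4,-354.4,-26.7,0.9],[-59.4,-354.4,-26.7,0.9],[-59.4,-354.4,-26.7,0.9],[-59.4,-354.4,-26.7,0.9]],
  ],
)

```text
time: 4.55
tool_pos: [465.5, 338.7, 239.6]
tcp_rot: [3.14, 0.002, -0.103]
contact_force: [-0.5, -0.2, -1.0]
grip_width: 34.2
```

Run:
```python
from h import *
tgt(465,340,240,-5.8)
p,d,m=shot("wrist","w3"); q,_,ms=shot("side","s3")
for c in big(mask(p,(12,100,90),(28,255,255)),5,60): print("brass",cv2.boundingRect(c),planerect("wrist",c,56,m))
cv2.imwrite("pics/w3c.png",np.hstack([cv2.resize(p[60:260,156:356],(400,400),interpolation=cv2.INTER_CUBIC),cv2.resize(q[230:330,170:270],(400,400),interpolation=cv2.INTER_CUBIC)]))
# tip in side img expected
T=ms["camera_from_world"];K=ms["K"];t=bot.get_obs()["tool_pos"]
for z in(117,103,75): 
  c=T@np.append(t-[0,0,z],1); print(K@c[:3]/c[2])
```

```text
delta [-0.61 -1.2  -0.4  -0.02] now [465.5 338.7 239.6] yaw -5.91 t 4.55
brass (144, 297, 270, 19) ((315.63031005859375, 322.1711120605469), (340.2912902832031, 14.61195182800293), 83.96227264404297)
brass (252, 108, 21, 47) ((519.5681762695312, 327.85858154296875), (18.569549560546875, 43.07866668701172), 83.94646453857422)
brass (228, 108, 21, 47) ((521.9401245117188, 350.0065002441406), (18.59145736694336, 43.08667755126953), 83.80445098876953)
brass (189, 249, 12, 48) ((376.81024169921875, 416.4767761230469), (11.843552589416504, 61.74003982543945), 77.52245330810547)
brass (314, 249, 12, 47) ((362.99908447265625, 279.8185119628906), (12.42722225189209, 60.68098831176758), 88.9720230102539)
[206.19197901 306.56229573   1.        ]
[205.68578846 303.08605973   1.        ]
[204.63688996 295.88280641   1.        ]
```

View pics/w3c.png

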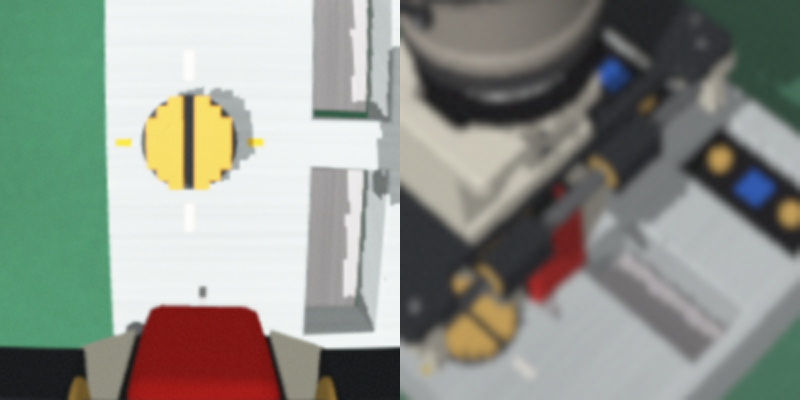

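Run:
```python
from h import *
p,d,m=load("w3"); print(np.round(d[200:216:2,250:266]).astype(int)); print(onplane("wrist",257.5,205.5,44,m))
# expected pixel of tip edge
K=m["K"];T=m["camera_from_world"];t=np.array([465.5,338.7,239.6]);w=-.103
def pr(P):
    c=T@np.append(P,1); th=np.arccos(c[2]/np.linalg.norm(c[:3])); r=np.hypot(c[0],c[1]); return K[:2,2]+K[0,0]*th*c[:2]/r
ax=np.array([np.cos(w),np.sin(w),0])
for a,z in((8,116.5),(8,102.5),(1.5,116.5),(17,74),(5,102.5)): print(a,z,pr(t+a*ax-[0,0,z]))
q,_,_=load("s3")
cv2.imwrite("pics/z3.png",np.hstack([cv2.resize(p[180:230,232:282],(400,400),interpolation=cv2.INTER_NEAREST),cv2.resize(q[280:320,190:230],(400,400),interpolation=cv2.INTER_CUBIC)]))
```

```text
[[301 300 302 302 303 301 301 301 302 302 303 302 300 302 301 300]
 [302 302 303 301 302 302 302 301 301 303 302 302 301 303 303 303]
 [302 302 302 303 303 216 217 217 217 302 303 301 303 303 302 303]
 [303 302 303 303 303 212 212 211 210 301 303 304 303 304 302 303]
 [304 304 303 303 304 206 207 207 207 305 305 304 304 305 303 303]
 [304 305 304 305 304 205 207 206 206 304 304 303 304 304 306 305]
 [305 305 304 305 305 206 206 207 208 304 304 306 306 306 305 304]
 [169 169 168 170 170 168 169 169 168 169 170 169 168 170 169 170]]
[444.14710164 339.79013506  44.        ]
8 116.5 [256.58447935 201.47866742]
8 102.5 [256.63377692 207.56800606]
1.5 116.5 [256.58975121 209.7919278 ]
17 74 [256.75033987 208.63417096]
5 102.5 [256.63617521 211.64300113]
```

View pics/z3.png

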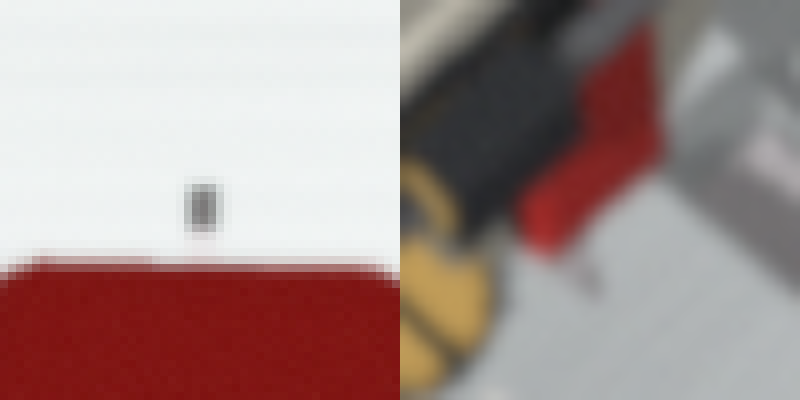

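The wrist crop shows the blade at columns 255–258 (confirmed by depth), so its width lies along tool x. The brass halves put the cam at (520.8, 338.9) with the slot at -6.1°. I'll hover over the cam.

carry_out(
  deltas=[
    [[54.9,5.4,20,0.05],[54.9,5.4,53,0.05],[54.9,5.4,53,0.05],[54.9,5.4,53,0.05],[54.9,5.4,53,0.05],[54.9,5.4,53,0.05]],
  ],
)

```text
time: 5.25
tool_pos: [519.8, 329.3, 189.8]
tcp_rot: [-3.14, -0.003, -0.106]
contact_force: [-0.3, 0.5, -0.8]
grip_width: 34.3
```

Run:
```python
from h import *
tgt(520.75,338.93,166.4,-6.1)
p,d,m=shot("wrist","w4")
for c in big(mask(p,(12,100,90),(28,255,255)),5,60): print("brass",cv2.boundingRect(c),planerect("wrist",c,56,m))
print(np.round(d[190:216:2,246:268]).astype(int))
```

```text
delta [-0.11 -9.69 23.43  0.  ] now [519.8 329.3 189.8] yaw -6.09 t 5.25
brass (144, 297, 270, 19) ((411.32666015625, 315.4391174316406), (278.2073669433594, 11.894804954528809), 83.9374008178711)
brass (220, 177, 23, 45) ((526.8097534179688, 349.5721130371094), (17.840309143066406, 36.997344970703125), 83.06067657470703)
brass (247, 177, 24, 37) ((527.8942260742188, 327.0893859863281), (18.590707778930664, 29.742399215698242), 83.3652572631836)
brass (189, 249, 12, 48) ((461.3335266113281, 392.24774169921875), (9.715412139892578, 50.475013732910156), 77.37109375)
brass (314, 249, 12, 48) ((449.37078857421875, 280.35833740234375), (10.161515235900879, 50.53591537475586), 88.73758697509766)
[[242 243 235 236 236 235 233 235 235 234 233 235 235 235 235 236 235 239
  240 240 238 238]
 [243 244 235 234 235 234 236 235 234 235 236 234 235 235 234 235 236 235
  234 235 234 235]
 [244 243 236 235 235 236 236 236 236 235 236 236 235 235 235 236 236 235
  236 235 236 236]
 [245 243 236 236 236 237 236 235 237 234 234 236 236 236 235 236 236 236
  236 236 237 236]
 [244 245 236 236 236 237 236 236 236 235 236 236 236 236 235 236 236 237
  237 236 236 236]
 [245 245 236 238 237 237 237 236 237 238 236 237 236 237 236 237 237 237
  237 237 236 237]
 [246 246 237 236 237 237 237 236 238 237 237 237 237 237 238 237 237 238
  238 238 237 237]
 [246 245 237 237 237 239 237 238 238 216 215 216 217 238 237 238 238 238
  239 236 237 238]
 [248 246 239 237 236 238 238 237 240 212 212 211 212 237 239 238 237 238
  239 238 238 239]
 [247 246 240 239 239 238 239 238 238 207 206 206 208 238 239 239 239 239
  239 238 240 239]
 [248 247 239 239 238 239 239 239 240 205 204 205 206 239 239 239 239 239
  239 239 239 239]
 [248 246 240 239 239 240 240 241 238 207 207 207 205 240 240 240 240 239
  240 239 240 240]
 [168 169 168 169 169 168 169 169 168 169 168 170 169 168 170 170 170 169
  170 170 169 171]]
```

carry_out(
  deltas=[
    [[0,-9.7,0,0],[0,-9.7,4,0],[0,-9.7,4,0],[0,-9.7,4,0]],
  ],
)

```text
time: 5.7
tool_pos: [520.5, 338.6, 183.5]
tcp_rot: [3.141, 0.001, -0.106]
contact_force: [-0.8, -0.8, -1.0]
grip_width: 34.1
```

Run:
```python
from h import *
tgt(520.75,339,166.4,-6.1)
p,d,m=shot("wrist","w5")
g=cv2.cvtColor(p,cv2.COLOR_BGR2GRAY)
for r in(192,194,196,198,200,205,207): print(r,g[r,244:270])
cv2.imwrite("pics/w5c.png",cv2.resize(p[140:240,206:306],(600,600),interpolation=cv2.INTER_NEAREST))
```

```text
delta [ 0.21 -0.44 17.15  0.  ] now [520.5 338.6 183.5] yaw -6.09 t 5.7
192 [216 216 216 216 214 216 215 208 174 114  72  64  62  63  73 124 192 212
 216 215 216 214 215 214 211 203]
194 [216 215 216 216 216 216 216 209 175 112  70  63  61  63  70 126 193 212
 215 216 215 215 209 186 163 150]
196 [216 216 215 216 215 216 216 209 176 114  72  64  62  61  70 125 193 212
 216 216 216 215 209 181 152 145]
198 [215 216 216 216 215 216 216 210 181 120  72  62  61  63  71 125 192 211
 216 216 215 216 215 205 175 151]
200 [216 215 215 217 216 215 216 211 189 128  77  64  63  62  73 124 193 213
 216 216 216 216 215 208 178 150]
205 [216 217 216 215 216 216 216 212 188 128  87 107 118 121 121 147 195 212
 215 216 216 216 215 208 178 150]
207 [216 216 215 215 216 217 216 210 189 130  90 111 128 131 131 151 197 212
 217 215 215 215 215 210 192 163]
```

View pics/w5c.png

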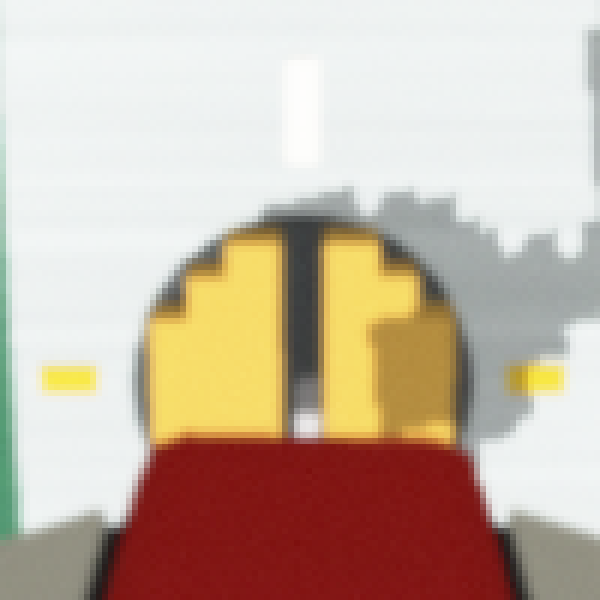

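The slot sits at columns 253–259 with the blade at about 256.9, so a 0.4 mm shift is needed. I'll descend with it.

carry_out(
  deltas=[
    [[0.2,-0.5,0,0],[0.2,-0.5,4,0],[0.2,-0.5,8,0],[0.2,-0.5,11,0],[0.2,-0.5,13,0],[0.2,-0.5,13,0]],
  ],
)

```text
time: 6.35
tool_pos: [520.8, 338.9, 170.4]
tcp_rot: [3.141, 0.001, -0.107]
contact_force: [-0.5, 0.4, -0.6]
grip_width: 34.2
```

carry_out(
  deltas=[
    [[0,0,1,0],[0,0,2,0],[0,0,3,0],[0,0,3,0]],
  ],
)

```text
time: 6.75
tool_pos: [520.9, 339.0, 167.8]
tcp_rot: [3.141, 0.0, -0.107]
contact_force: [0.3, 0.6, -1.2]
grip_width: 34.1
```

carry_out(
  deltas=[
    [[0,0,1.3,0],[0,0,1.3,-1],[0,0,1.3,-2],[0,0,1.3,-3],[0,0,1.3,-4],[0,0,1.3,-5],[0,0,1.3,-6],[0,0,1.3,-7],[0,0,1.3,-8],[0,0,1.3,-9]],
  ],
)

```text
time: 7.75
tool_pos: [521.0, 339.0, 166.5]
tcp_rot: [3.142, 0.0, 0.682]
contact_force: [-0.5, 0.4, -1.4]
grip_width: 34.1
```

Run:
```python
from h import *
o=bot.get_obs(); print(o["moment"],o["contact_force"],o["grip_width"]); tgt(520.8,338.95,166.4,83.9)
```

```text
[-0.05422987 -0.02951561 -0.20703181] [-0.51491637  0.41146746 -1.36753074] 34.14676800906975
delta [-0.15 -0.09  0.13 -8.97] now [521.  339.  166.5] yaw 39.07 t 7.75
```

Torque is about -0.18 N m, so the cam is turning. I'll continue past 90° to take up the backlash.

carry_out(
  deltas=[
    [[0,0,0,-1],[0,0,0,-2],[0,0,0,-3],[0,0,0,-4],[0,0,0,-5],[0,0,0,-6],[0,0,0,-7],[0,0,0,-8],[0,0,0,-9],[0,0,0,-9.5],[0,0,0,-9.5]],
  ],
)

```text
time: 8.85
tool_pos: [521.1, 338.9, 166.5]
tcp_rot: [3.141, 0.0, 1.508]
contact_force: [0.3, -0.7, -1.2]
grip_width: 33.8
```

Run:
```python
from h import *
o=bot.get_obs(); print(o["moment"],o["contact_force"],o["grip_width"]); tgt(520.8,338.95,166.4,83.9)
```

```text
[-0.08309497 -0.22003306 -0.10681509] [ 0.33584437 -0.71842157 -1.19680853] 33.77223902263119
delta [ 0.   -0.27  0.11  0.5 ] now [521.1 338.9 166.5] yaw 86.39 t 8.85
```

carry_out(
  deltas=[
    [[0,0,0,-0.5],[0,0,0,-1],[0,0,0,-1.5],[0,0,0,-1.5]],
  ],
)

```text
time: 9.25
tool_pos: [521.1, 338.9, 166.5]
tcp_rot: [3.141, 0.0, 1.638]
contact_force: [0.4, -1.0, -1.6]
grip_width: 34.4
```

Run:
```python
from h import *
o=bot.get_obs(); print(o["moment"],o["contact_force"],o["grip_width"],o["tcp_rot"])
p,d,m=shot("wrist","w6"); q,_,_=shot("side","s6")
cv2.imwrite("pics/w6c.png",np.hstack([p,np.zeros((384,8,3),np.uint8),cv2.resize(q[210:330,170:250],(256,384),interpolation=cv2.INTER_CUBIC)]))
```

```text
[-0.04267147 -0.27185493 -0.09387673] [ 0.36737933 -1.01696188 -1.61881393] 34.39936987815164 [3.14142133e+00 1.29115752e-04 1.63761272e+00]
```

View pics/w6c.png

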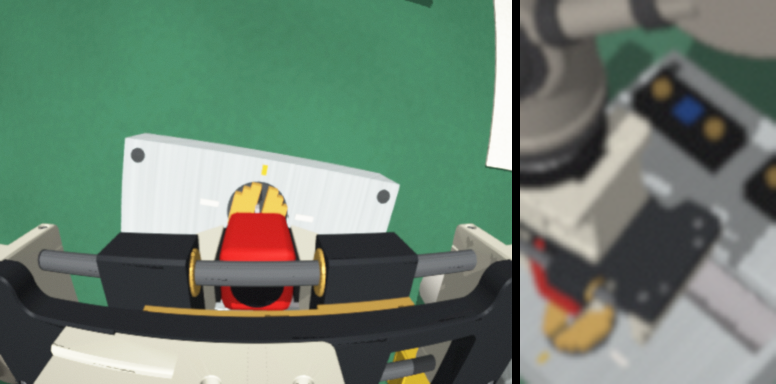

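The slot is close to the yellow mark at (264,170) but not quite on it. I'll continue a little further.

carry_out(
  deltas=[
    [[0,0,0,-0.5],[0,0,0,-1],[0,0,0,-1.3],[0,0,0,-1.3]],
  ],
)

```text
time: 9.75
tool_pos: [521.1, 339.0, 166.6]
tcp_rot: [3.141, 0.0, 1.751]
contact_force: [1.3, -0.2, -2.1]
grip_width: 34.2
```

Run:
```python
from h import *
o=bot.get_obs(); print(o["moment"],o["contact_force"],o["grip_width"],np.degrees(o["tcp_rot"]))
p,d,m=shot("wrist","w7")
for c in big(mask(p,(12,100,90),(28,255,255)),8,20): print("brass",cv2.boundingRect(c),planerect("wrist",c,56,m))
```

```text
[-0.10820975 -0.36872148 -0.17684244] [ 1.31414071 -0.23675855 -2.05166492] 34.1831073572765 [1.79984525e+02 6.84748213e-03 1.00341380e+02]
brass (143, 297, 271, 20) ((558.7509155273438, 256.35595703125), (251.75897216796875, 12.806498527526855), 10.294942855834961)
brass (228, 182, 34, 40) ((510.1927795410156, 346.97113037109375), (34.11445236206055, 17.972421646118164), 84.32251739501953)
brass (261, 186, 26, 30) ((532.7498779296875, 351.59857177734375), (20.477725982666016, 17.96404457092285), 84.08221435546875)
brass (379, 372, 51, 12) ((739.3345947265625, 162.43441772460938), (21.594087600708008, 84.5063705444336), 82.94231414794922)
brass (188, 248, 12, 49) ((479.3397216796875, 280.45147705078125), (9.197998046875, 46.35752487182617), 5.379961013793945)
brass (314, 248, 12, 48) ((579.5045776367188, 299.1654968261719), (8.786942481994629, 45.47805404663086), 16.87339210510254)
brass (387, 352, 30, 11) ((706.1700439453125, 202.19027709960938), (37.13050842285156, 13.461170196533203), 10.006723403930664)
brass (266, 166, 7, 10) ((523.0474243164062, 373.1700439453125), (6.737867832183838, 3.091599464416504), 85.27747344970703)
```

The slot is at 84.2° against the mould's y at 83.9°, so the cam is fully up. I'll centre the blade in the slot and lift.

carry_out(
  deltas=[
    [[0,0,0,1],[0,0,0,2],[0,0,0,2.8],[0,0,0,2.8],[0,0,-5,2.8],[0,0,-15,2.8],[0,0,-40,2.8],[0,0,-80,2.8],[0,0,-80,2.8],[0,0,-80,2.8]],
  ],
)

```text
time: 10.8
tool_pos: [521.3, 339.2, 248.3]
tcp_rot: [3.139, -0.001, 1.508]
contact_force: [-0.2, -0.8, -1.0]
grip_width: 33.8
```

Run:
```python
from h import *
o=bot.get_obs(); print(o["moment"],o["contact_force"],o["grip_width"],np.degrees(o["tcp_rot"]))
p,d,m=shot("wrist","w8")
print(np.round(d[196:214:2,246:268]).astype(int))
r=big(cv2.bitwise_or(mask(p,(0,150,70),(8,255,255)),mask(p,(172,150,70),(180,255,255))))[0]; print(cv2.minAreaRect(r))
tgt(516.5,-16,214,-1.4)
```

```text
[-0.04610354 -0.05546541 -0.01106901] [-0.22940094 -0.75955229 -1.02382107] 33.77262434531863 [ 1.79843194e+02 -8.42390094e-02  8.64205981e+01]
[[297 297 297 297 296 297 296 304 306 305 304 306 305 297 296 296 296 296
  297 297 297 298]
 [295 298 297 297 297 297 298 306 306 306 306 305 305   0 297 299 297 298
  297 298 298 297]
 [297 298 298 298 298 297 298 307 307 308 308 306 300 298 298 297 298 299
  298 297 297 298]
 [299 298 298 298 299 299 299 307 307 308 308 307 298 299 298 298 299 299
  298 298 298 298]
 [300 299 299 298 299 299 301 307 308 217 216 216 216 300 299 298 300 299
  299 300 299 299]
 [299 299 300 299 300 300 300 308 309 212 212 212 212 300 298 300 300 301
  301 312 311 312]
 [300 300 300 301 301 300 299 312 312 207 208 207 208 302 301 299 300 300
  302 312 314 312]
 [314 313 313 313 312 313 313 314 313 206 207 206 207 313 314 313 312 314
  314 313 314 314]
 [315 314 313 313 315 315 313 313 314 205 206 205 206 315 314 315 314 313
  315 314 313   0]]
((257.0, 236.5), (47.0, 76.0), 90.0)
delta [-354.45   17.98   32.75   17.56] now [520.7 338.9 246.8] yaw 86.41 t 10.85
```

The driver hasn't shifted in the grip. I'll take it back to the stand at yaw 88.6°, since the handle is square.

```bash
python3 -c "
from h import *
tgt(516.3,-16.5,190,88.6)"
```

```text
delta [-354.96   17.81   56.75   -0.44] now [520.7 338.9 246.8] yaw 86.41 t 10.85
```

carry_out(
  deltas=[
    [[-20,1,0,-0.2],[-55,3,0,-0.4],[-355,17.8,0,-0.4],[-355,17.8,0,-0.4],[-355,17.8,0,-0.4],[-355,17.8,0,-0.4],[-355,17.8,0,-0.4],[-355,17.8,0,-0.4],[-355,17.8,30,-0.4],[-355,17.8,56.7,-0.4],[-355,17.8,56.7,-0.4],[-355,17.8,56.7,-0.4]],
  ],
)

```text
time: 12.05
tool_pos: [516.0, -16.3, 189.4]
tcp_rot: [-3.139, -0.0, 1.543]
contact_force: [1.3, -0.0, -1.1]
grip_width: 34.4
```

```bash
python3 -c "
from h import *
tgt(516.3,-16.5,125,88.6)
p,d,m=shot('wrist','w9')
for c in big(mask(p,(0,0,90),(180,40,255)),6,300): print('grey',cv2.boundingRect(c),planerect('wrist',c,50,m))
"
```

```text
delta [-2.400e-01  2.800e-01  6.445e+01 -4.000e-02] now [516.  -16.3 189.4] yaw 88.41 t 12.05
grey (195, 146, 125, 165) ((513.544677734375, -47.73377227783203), (156.72267150878906, 114.74911499023438), 89.33739471435547)
grey (33, 325, 313, 59) ((357.15338134765625, -228.45782470703125), (508.2867736816406, 142.2050018310547), 9.086795806884766)
grey (108, 0, 260, 41) ((501.2943420410156, 141.5804443359375), (38.67548370361328, 216.16676330566406), 86.6099853515625)
grey (415, 223, 97, 80) ((744.6083374023438, -88.71096801757812), (133.34915161132812, 101.31407165527344), 29.59649085998535)
grey (0, 223, 100, 79) ((279.18310546875, -75.65017700195312), (101.57402038574219, 142.3372802734375), 61.23720169067383)
grey (432, 156, 66, 44) ((718.9124755859375, 1.0625591278076172), (34.20604705810547, 86.78706359863281), 82.02509307861328)
```

carry_out(
  deltas=[
    [[0,0,15,0],[0,0,35,0],[0,0,50,0],[0,0,60,0],[0,0,63,0],[0,0,64.3,0],[0,0,64.3,0]],
  ],
)

```text
time: 12.8
tool_pos: [516.8, -16.4, 126.3]
tcp_rot: [3.14, 0.0, 1.543]
contact_force: [-0.1, -0.2, -1.5]
grip_width: 34.2
```

carry_out(
  deltas=[
    [[0,0,0.5,0],[0,0,0.5,0]],
  ],
)

```text
time: 13.0
tool_pos: [516.6, -16.5, 125.6]
tcp_rot: [3.141, 0.0, 1.543]
contact_force: [-0.4, 0.5, -1.6]
grip_width: 34.2
```

carry_out(
  deltas=[
    [[0,0,0.8,0],[0,0,0.8,0]],
  ],
)

```text
time: 13.2
tool_pos: [516.5, -16.4, 124.4]
tcp_rot: [3.141, 0.0, 1.543]
contact_force: [-0.5, 0.1, -0.2]
grip_width: 34.0
```

carry_out(
  deltas=[
    [[0,0,0,0],[0,0,0,0],[0,0,0,0],[0,0,0,0],[0,0,-50,0],[0,0,-100,0],[0,0,-110,0],[0,0,-110,0]],
  ],
  fingers=64,
)

```text
time: 14.0
tool_pos: [517.2, -16.6, 236.4]
tcp_rot: [3.137, 0.001, 1.543]
contact_force: [-0.1, 0.4, -0.4]
grip_width: 64.0
```

```bash
python3 -c "
from h import *
p,d,m=shot('top','t10'); n='top'
for c in big(mask(p,(105,150,60),(125,255,255)),4,8): print('blue',len(c),planerect(n,c,14 if cv2.contourArea(c)>1000 else 62,m))
p,d,m=shot('wrist','w10')
r=big(cv2.bitwise_or(mask(p,(0,150,70),(8,255,255)),mask(p,(172,150,70),(180,255,255))))[0]; print(cv2.boundingRect(r))
# approach module B (x-,) : mould centre
c=np.array([520.85,339.0]); y=np.radians(-6.05); R=np.array([[np.cos(y),-np.sin(y)],[np.sin(y),np.cos(y)]])
for q in ((-56,-80),(56,-80)):
  t=c+R@(np.array(q)-[0,80]); print(q,t); tgt(t[0],t[1],200,-6.05)
"
```

```text
blue 417 ((517.850830078125, -244.81314086914062), (250.14602661132812, 212.3829345703125), 8.049880027770996)
blue 30 ((559.0692138671875, 175.1684112548828), (21.001102447509766, 18.99912452697754), 88.6583480834961)
blue 32 ((448.6852111816406, 187.05970764160156), (18.9405460357666, 18.580936431884766), 88.5903091430664)
(237, 174, 42, 51)
(-56, -80) [448.2984941  185.79334547]
delta [200.15 -73.12  33.26  18.89] now [515.7 -16.3 233.3] yaw 88.38 t 14.1
(56, -80) [559.67468752 173.98895904]
delta [191.49  38.54  33.26  18.89] now [515.7 -16.3 233.3] yaw 88.38 t 14.1
```

The top view shows the tray unmoved at (518,-245) and yaw 8°. The two modules are at (559.4,174.6) and (448.5,186.4), matching the mould geometry. I'll go for module A.

carry_out(
  deltas=[
    [[191.5,38,0,18.9],[191.5,38,0,18.9],[191.5,38,0,18.9],[191.5,38,0,18.9],[191.5,38,30,18.9],[191.5,38,73,18.9],[191.5,38,73,18.9],[191.5,38,73,18.9],[191.5,38,73,18.9],[191.5,38,73,18.9],[191.5,38,73,18.9],[191.5,38,73,18.9],[191.5,38,73,18.9],[191.5,38,73,18.9],[191.5,38,73,18.9]],
  ],
)

```text
time: 15.6
tool_pos: [559.4, 173.8, 160.4]
tcp_rot: [3.141, 0.002, -0.106]
contact_force: [0.8, -0.5, 0.1]
grip_width: 64.0
```

```bash
python3 -c "
from h import *
p,d,m=shot('wrist','w11'); n='wrist'
for c in big(mask(p,(105,150,60),(125,255,255)),4,8): print('blue',cv2.boundingRect(c),planerect(n,c,62,m))
for c in big(mask(p,(12,100,90),(28,255,255)),8,20): print('brass',cv2.boundingRect(c),planerect(n,c,67,m))
tgt(559.5,174.5,112.5,-6.05)
"
```

```text
blue (243, 211, 26, 23) ((558.2808837890625, 174.79469299316406), (17.38640594482422, 16.37340545654297), 83.90347290039062)
brass (194, 292, 258, 24) ((477.9808044433594, 117.80288696289062), (229.26161193847656, 9.373189926147461), 83.89192962646484)
brass (265, 0, 80, 12) ((700.0308227539062, 127.72832489013672), (51.3016471862793, 8.12081241607666), 88.2142333984375)
brass (357, 248, 17, 45) ((510.2730407714844, 95.90540313720703), (41.567630767822266, 12.628860473632812), 4.427959442138672)
brass (141, 248, 16, 45) ((527.929443359375, 260.2432556152344), (11.847546577453613, 41.27561569213867), 73.3604507446289)
brass (246, 177, 20, 19) ((585.1598510742188, 171.91885375976562), (12.312286376953125, 12.043437004089355), 83.90284729003906)
brass (247, 248, 19, 14) ((535.7256469726562, 176.9063720703125), (12.761910438537598, 10.4157075881958), 83.9202880859375)
delta [-0.08 -0.65 48.19 -0.  ] now [559.5 173.8 160.7] yaw -6.06 t 15.65
```

View pics/w11.png

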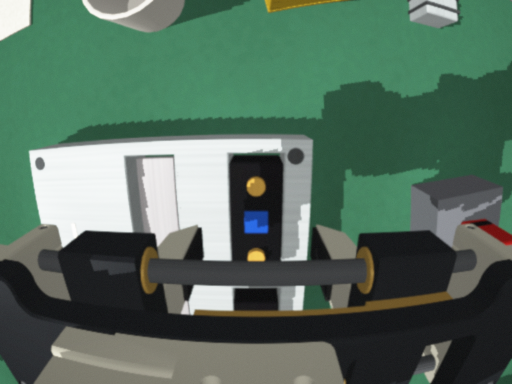

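The module, with its blue square at (256,222), is centred between the open jaws and its measured y of 174.8 agrees. I'll descend and grasp.

carry_out(
  deltas=[
    [[0,-0.8,25,0],[0,-0.8,42,0],[0,-0.8,47.5,0],[0,-0.8,48,0],[0,-0.8,48,0]],
  ],
)

```text
time: 16.15
tool_pos: [560.3, 174.8, 113.9]
tcp_rot: [-3.141, -0.001, -0.107]
contact_force: [0.2, 0.1, -0.3]
grip_width: 64.5
```

carry_out(
  deltas=[
    [[0,0,0,0],[0,0,0,0],[0,0,0,0],[0,0,0,0],[0,0,0,0]],
  ],
  fingers=25,
)

```text
time: 16.65
tool_pos: [559.9, 174.7, 113.6]
tcp_rot: [-3.142, -0.0, -0.107]
contact_force: [-0.4, 0.8, 1.7]
grip_width: 35.6
```

carry_out(
  deltas=[
    [[0,0,-15,0],[0,0,-40,0],[0,0,-75,0],[0,0,-75,0],[0,0,-75,0]],
  ],
)

```text
time: 17.15
tool_pos: [559.9, 174.8, 188.7]
tcp_rot: [-3.141, -0.001, -0.107]
contact_force: [-0.0, 0.5, -1.5]
grip_width: 36.2
```

```bash
python3 -c "
from h import *
print(bot.get_obs()['contact_force'])
tgt(524,-289.5,187,8.05)"
```

```text
[-0.03752046  0.46934109 -1.48978556]
delta [ 13.78 465.44   1.67  -2.83] now [559.9 174.8 188.7] yaw -6.11 t 17.15
```

carry_out(
  deltas=[
    [[0,20,-40,0],[2,60,-45,-0.5],[13.8,465.4,-45,-2.8],[13.8,465.4,-45,-2.8],[13.8,465.4,-45,-2.8],[13.8,465.4,-45,-2.8],[13.8,465.4,-45,-2.8],[13.8,465.4,-45,-2.8],[13.8,465.4,-45,-2.8],[13.8,465.4,-45,-2.8],[13.8,465.4,-45,-2.8],[13.8,465.4,-45,-2.8],[13.8,465.4,-45,-2.8],[13.8,465.4,-45,-2.8]],
  ],
)

```text
time: 18.55
tool_pos: [524.2, -287.6, 232.9]
tcp_rot: [-3.14, 0.001, 0.14]
contact_force: [0.4, 0.2, -1.3]
grip_width: 35.5
```

```bash
python3 -c "
from h import *
p,d,m=shot('top','t12'); n='side'
p,d,m=shot('side','s12')
for c in big(mask(p,(105,150,60),(125,255,255)),4,8): print('blue',len(c),planerect(n,c,14 if cv2.contourArea(c)>1000 else 62,m))
print(bot.get_obs()['grip_width'])
tgt(524,-289.5,87,8.05)"
```

```text
blue 262 ((515.2410888671875, -239.853271484375), (249.81185913085938, 219.85513305664062), 7.982254981994629)
blue 22 ((448.9293212890625, 186.41722106933594), (19.022533416748047, 18.019350051879883), 84.11016845703125)
35.70170492125425
delta [-5.9000e-01  1.6200e+00  1.4633e+02 -1.0000e-02] now [ 524.4 -287.8  233.3] yaw 8.01 t 18.65
```

View pics/t12.png

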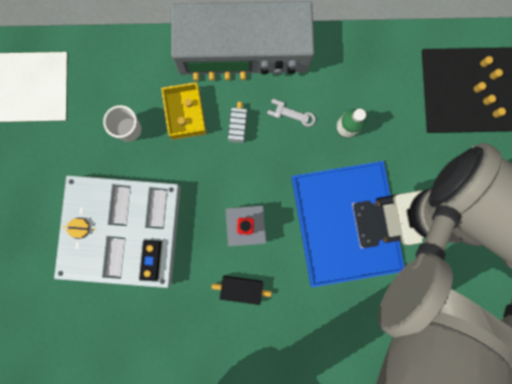

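The tray hasn't moved, the driver is parked and one module is left in the mould at (150,260). I'll lower this one.

carry_out(
  deltas=[
    [[0,1.6,40,0],[0,1.6,85,0],[0,1.6,120,0],[0,1.6,137,0],[0,1.6,142,0],[0,1.6,144,0],[0,1.6,144.5,0],[0,1.6,144.5,0]],
  ],
)

```text
time: 19.45
tool_pos: [524.9, -291.3, 90.2]
tcp_rot: [3.14, -0.002, 0.138]
contact_force: [-0.1, -0.3, -0.9]
grip_width: 35.4
```

carry_out(
  deltas=[
    [[0,0,0.5,0],[0,0,0.5,0]],
  ],
)

```text
time: 19.65
tool_pos: [524.4, -291.3, 89.0]
tcp_rot: [3.141, -0.001, 0.138]
contact_force: [-0.2, -0.5, -1.3]
grip_width: 35.9
```

carry_out(
  deltas=[
    [[0,0,1.0,0],[0,0,1.7,0],[0,0,1.7,0],[0,0,1.7,0]],
  ],
)

```text
time: 20.05
tool_pos: [524.2, -291.2, 86.6]
tcp_rot: [3.141, -0.0, 0.138]
contact_force: [-0.2, -0.9, 0.3]
grip_width: 35.7
```

carry_out(
  deltas=[
    [[0,0,0,0],[0,0,0,0],[0,0,0,0],[0,0,0,0],[0,0,-50,0],[0,0,-100,0],[0,0,-140,0],[0,0,-140,0]],
  ],
  fingers=64,
)

```text
time: 20.85
tool_pos: [526.3, -292.5, 233.4]
tcp_rot: [3.133, -0.009, 0.138]
contact_force: [0.4, 0.1, -0.2]
grip_width: 64.0
```

```bash
python3 -c "
from h import *
tgt(448.5,186.4,230,-6.05)"
```

```text
delta [ -11.3  -485.05    3.36    2.79] now [ 526.3 -292.5  233.4] yaw 7.9 t 20.85
```

carry_out(
  deltas=[
    [[-11,-484,0,2.8],[-11,-484,0,2.8],[-11,-484,0,2.8],[-11,-484,0,2.8],[-11,-484,0,2.8],[-11,-484,0,2.8],[-11,-484,0,2.8],[-11,-484,0,2.8],[-11,-484,0,2.8],[-11,-484,35,2.8],[-11,-484,65,2.8],[-11,-484,65,2.8],[-11,-484,65,2.8],[-11,-484,65,2.8]],
  ],
)

```text
time: 22.25
tool_pos: [447.9, 186.4, 162.9]
tcp_rot: [-3.141, -0.002, -0.108]
contact_force: [-0.4, 0.2, 0.4]
grip_width: 64.0
```

```bash
python3 -c "
from h import *
p,d,m=shot('wrist','w13'); n='wrist'
for c in big(mask(p,(105,150,60),(125,255,255)),4,8): print('blue',cv2.boundingRect(c),planerect(n,c,62,m))
tgt(448.5,186.4,113,-6.05)
"
```

```text
blue (244, 207, 26, 24) ((448.633544921875, 186.4793701171875), (17.558883666992188, 17.165952682495117), 82.98979187011719)
delta [ 5.0e-01 -1.5e-01  5.0e+01 -3.0e-02] now [448.  186.3 163. ] yaw -6.2 t 22.3
```

carry_out(
  deltas=[
    [[0.5,0,25,0],[0.5,0,42,0],[0.5,0,48.5,0],[0.5,0,49.5,0],[0.5,0,49.5,0]],
  ],
)

```text
time: 22.8
tool_pos: [448.1, 186.6, 113.0]
tcp_rot: [-3.141, -0.001, -0.107]
contact_force: [0.1, -0.6, 0.1]
grip_width: 64.3
```

carry_out(
  deltas=[
    [[0,0,0,0],[0,0,0,0],[0,0,0,0],[0,0,0,0],[0,0,0,0]],
  ],
  fingers=25,
)

```text
time: 23.3
tool_pos: [447.5, 186.8, 112.3]
tcp_rot: [3.142, -0.0, -0.107]
contact_force: [-0.0, 0.3, 2.4]
grip_width: 35.6
```

carry_out(
  deltas=[
    [[0,0,-15,0],[0,0,-40,0],[0,0,-80,0],[0,0,-115,0],[0,0,-115,0],[0,0,-115,0]],
  ],
)

```text
time: 23.9
tool_pos: [447.3, 186.8, 227.2]
tcp_rot: [-3.141, -0.001, -0.107]
contact_force: [-0.2, 0.7, -2.2]
grip_width: 35.4
```

```bash
python3 -c "
from h import *
print(bot.get_obs()['contact_force'])
tgt(511.5,-200.2,228,8.05)
p,d,m=shot('top','t14'); n='top'
for c in big(mask(p,(105,150,60),(125,255,255)),4,8): print('blue',cv2.boundingRect(c),planerect(n,c,14 if cv2.contourArea(c)>1000 else 35,m))
cv2.imwrite('pics/t14c.png',cv2.resize(p[130:320,200:440],(720,570)))"
```

```text
[-0.20307937  0.7230751  -2.19625077]
delta [105.03 377.97  -0.75  -2.83] now [447.3 186.8 227.2] yaw -6.11 t 23.9
blue (292, 161, 112, 126) ((517.5867309570312, -244.55450439453125), (249.82521057128906, 213.26502990722656), 7.968609809875488)
```

View pics/t14c.png

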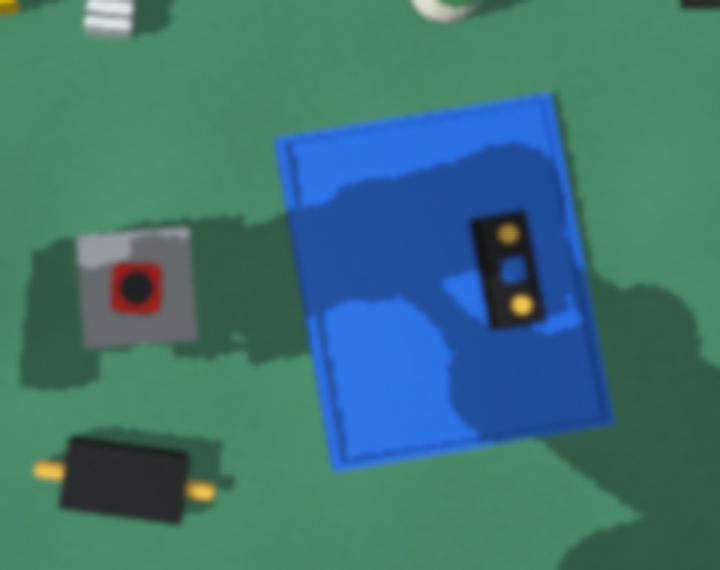

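The first module lies flat in the tray, studs up, at (508,270) in the crop. I'll bring the second.

carry_out(
  deltas=[
    [[6,20,0,0],[18,62,0,-0.5],[105,378,0,-2.8],[105,378,0,-2.8],[105,378,0,-2.8],[105,378,0,-2.8],[105,378,0,-2.8],[105,378,0,-2.8],[105,378,0,-2.8],[105,378,0,-2.8],[105,378,0,-2.8],[105,378,0,-2.8],[105,378,0,-2.8]],
  ],
)

```text
time: 25.25
tool_pos: [511.3, -198.9, 226.6]
tcp_rot: [-3.141, 0.001, 0.139]
contact_force: [0.5, 0.0, -1.2]
grip_width: 35.8
```

```bash
python3 -c "
from h import *
tgt(511.5,-200.2,85.5,8.05); print(bot.get_obs()['grip_width'])
p,d,m=shot('side','s15'); n='side'
for c in big(mask(p,(105,150,60),(125,255,255)),4,8): print('blue',cv2.boundingRect(c),planerect(n,c,14 if cv2.contourArea(c)>1000 else 35,m))
"
```

```text
delta [-2.0000e-02  1.3500e+00  1.4112e+02 -1.0000e-02] now [ 511.3 -198.9  226.6] yaw 7.98 t 25.25
35.81964359972088
blue (271, 126, 110, 78) ((515.4403686523438, -239.61756896972656), (250.18148803710938, 219.67372131347656), 8.177539825439453)
blue (331, 142, 7, 5) ((522.933349609375, -289.6766052246094), (17.529449462890625, 15.370133399963379), 86.98021697998047)
```

carry_out(
  deltas=[
    [[0,1,40,0],[0,1,85,0],[0,1,118,0],[0,1,134,0],[0,1,138,0],[0,1,139.5,0],[0,1,140,0],[0,1,140,0],[0,1,140,0]],
  ],
)

```text
time: 26.2
tool_pos: [512.1, -201.4, 88.2]
tcp_rot: [3.14, -0.002, 0.138]
contact_force: [0.0, -0.1, -1.3]
grip_width: 35.6
```

```bash
python3 -c "
from h import *
tgt(511.5,-200.2,85.5,8.05); print(bot.get_obs()['contact_force'])"
```

```text
delta [-0.46 -1.32  2.66 -0.03] now [ 512.1 -201.4   88.2] yaw 7.89 t 26.2
[ 0.0206536  -0.13182046 -1.2630433 ]
```

carry_out(
  deltas=[
    [[0,0,1,0],[0,0,1.5,0],[0,0,1.5,0],[0,0,1.5,0]],
  ],
)

```text
time: 26.6
tool_pos: [511.7, -201.3, 85.6]
tcp_rot: [3.142, 0.0, 0.138]
contact_force: [-0.6, -0.3, -1.1]
grip_width: 35.8
```

carry_out(
  deltas=[
    [[0,0,0,0],[0,0,0,0],[0,0,0,0],[0,0,0,0],[0,0,-50,0],[0,0,-100,0],[0,0,-120,0],[0,0,-120,0],[0,0,-120,0]],
  ],
  fingers=64,
)

```text
time: 27.5
tool_pos: [511.4, -201.1, 205.4]
tcp_rot: [3.141, -0.0, 0.138]
contact_force: [-0.1, 0.9, 0.2]
grip_width: 63.8
```

```bash
python3 -c "
from h import *
tgt(516.5,-16.4,205,88.4)"
```

```text
delta [  30.35 -182.25    0.4   -16.1 ] now [ 511.4 -201.1  205.4] yaw 7.89 t 27.5
```

carry_out(
  deltas=[
    [[30.3,-182.3,0,-16.1],[30.3,-182.3,0,-16.1],[30.3,-182.3,0,-16.1],[30.3,-182.3,0,-16.1],[30.3,-182.3,0,-16.1],[30.3,-182.3,0,-16.1],[30.3,-182.3,0,-16.1],[30.3,-182.3,0,-16.1],[30.3,-182.3,0,-16.1],[30.3,-182.3,0,-16.1],[30.3,-182.3,0,-16.1],[30.3,-182.3,0,-16.1]],
  ],
)

```text
time: 28.7
tool_pos: [516.1, -16.4, 204.3]
tcp_rot: [-3.139, -0.0, 1.541]
contact_force: [0.8, -0.4, -0.5]
grip_width: 64.2
```

```bash
python3 -c "
from h import *
p,d,m=shot('wrist','w16'); n='wrist'
for c in big(mask(p,(0,0,0),(180,255,60)),6,60): print('black',cv2.boundingRect(c),planerect(n,c,105,m))
red=big(cv2.bitwise_or(mask(p,(0,150,70),(8,255,255)),mask(p,(172,150,70),(180,255,255))))
for c in red: print(planerect(n,c,105,m))
tgt(516.5,-16.4,124.4,88.4)
p,d,m=shot('top','t16'); n='top'
for c in big(mask(p,(105,150,60),(125,255,255)),4,8): print('blue',cv2.boundingRect(c),planerect(n,c,14 if cv2.contourArea(c)>1000 else 35,m))
cv2.imwrite('pics/t16c.png',cv2.resize(p[130:320,40:440],(800,380)))"
```

```text
black (0, 231, 512, 153) ((508.9798278808594, -161.29339599609375), (269.4102478027344, 726.3624267578125), 88.52574920654297)
black (99, 137, 54, 92) ((420.8666687011719, 14.180295944213867), (66.41255187988281, 41.65270233154297), 80.56192016601562)
black (349, 231, 104, 75) ((635.3165893554688, -63.956912994384766), (66.0361328125, 92.2166519165039), 88.23468017578125)
black (242, 206, 32, 30) ((515.8909912109375, -16.23410415649414), (21.60811424255371, 21.59321403503418), 88.2960433959961)
black (408, 257, 47, 36) ((663.0042724609375, -75.50428771972656), (33.910255432128906, 45.77632141113281), 89.04551696777344)
black (185, 228, 18, 32) ((472.3640441894531, -35.28175354003906), (27.991172790527344, 12.065223693847656), 61.463768005371094)
((516.6506958007812, -9.43423843383789), (43.30480194091797, 32.08344650268555), 86.88804626464844)
delta [ 4.00e-02  2.00e-01  8.02e+01 -2.00e-02] now [516.3 -16.4 204.6] yaw 88.3 t 28.75
blue (292, 161, 113, 126) ((517.7188110351562, -244.10516357421875), (250.1580810546875, 213.6886444091797), 8.141258239746094)
```

View pics/t16c.png

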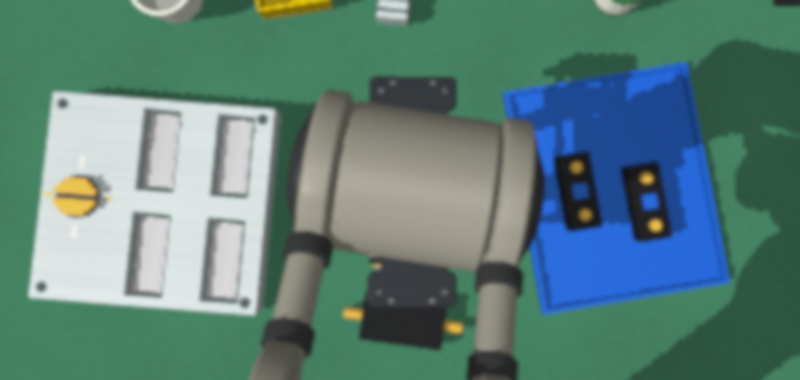

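Both modules lie flat, studs up and apart in the tray, and the mould is empty. The slot points to the yellow marks. I'll take the driver again.

carry_out(
  deltas=[
    [[0,0,40,0],[0,0,68,0],[0,0,79.5,0],[0,0,80,0],[0,0,80,0]],
  ],
)

```text
time: 29.3
tool_pos: [517.3, -16.6, 126.4]
tcp_rot: [3.14, 0.0, 1.542]
contact_force: [-0.2, 0.1, 0.3]
grip_width: 64.4
```

carry_out(
  deltas=[
    [[0,0,0,0],[0,0,0,0],[0,0,0,0],[0,0,0,0],[0,0,0,0]],
  ],
  fingers=20,
)

```text
time: 29.8
tool_pos: [516.8, -16.5, 126.0]
tcp_rot: [3.141, 0.0, 1.543]
contact_force: [-0.7, -0.6, 3.3]
grip_width: 34.2
```

carry_out(
  deltas=[
    [[0,0,-20,0],[0,0,-60,0],[0,0,-100,0],[0,0,-100,0],[0,0,-100,0]],
  ],
)

```text
time: 30.3
tool_pos: [516.7, -16.5, 226.1]
tcp_rot: [3.14, 0.0, 1.543]
contact_force: [-1.2, -0.3, -1.7]
grip_width: 33.9
```

```bash
python3 -c "
from h import *
print(bot.get_obs()['contact_force'])
tgt(520.9,338.95,215,84)"
```

```text
[-1.15710741 -0.29821334 -1.6694346 ]
delta [355.42  -5.83  11.07   0.88] now [516.7 -16.5 226.1] yaw 88.39 t 30.3
```

carry_out(
  deltas=[
    [[20,0,0,0],[55,-1,0,0.4],[355.4,-5.8,0,0.9],[355.4,-5.8,0,0.9],[355.4,-5.8,0,0.9],[355.4,-5.8,0,0.9],[355.4,-5.8,0,0.9],[355.4,-5.8,0,0.9],[355.4,-5.8,25,0.9],[355.4,-5.8,37,0.9],[355.4,-5.8,37,0.9],[355.4,-5.8,37,0.9],[355.4,-5.8,37,0.9]],
  ],
)

```text
time: 31.6
tool_pos: [521.6, 338.0, 189.4]
tcp_rot: [3.141, -0.001, 1.462]
contact_force: [0.9, 0.3, -1.8]
grip_width: 34.0
```

Run:
```python
from h import *
tgt(520.85,338.95,168,84.0)
p,d,m=shot("wrist","w17")
for c in big(mask(p,(12,100,90),(28,255,255)),8,60): print("brass",cv2.boundingRect(c),planerect("wrist",c,56,m))
g=cv2.cvtColor(p,cv2.COLOR_BGR2GRAY)
for r in range(186,214,3): print(r,g[r,244:270])
print(np.round(d[200:214:2,248:266]).astype(int))
```

```text
delta [ 0.83 -0.86 21.41 -0.04] now [521.6 338.  189.4] yaw 83.79 t 31.6
brass (143, 297, 271, 20) ((535.036865234375, 229.50221252441406), (14.151379585266113, 279.7131652832031), 83.74784088134766)
brass (231, 176, 23, 37) ((510.4762268066406, 348.66302490234375), (29.82472801208496, 17.741600036621094), 83.56362915039062)
brass (259, 176, 23, 37) ((532.8587646484375, 346.20855712890625), (29.819713592529297, 17.77727699279785), 83.89202117919922)
brass (314, 248, 12, 49) ((570.328125, 268.08245849609375), (51.54202651977539, 10.30074691772461), 88.65654754638672)
brass (189, 249, 11, 47) ((458.3009338378906, 280.5268859863281), (49.45265197753906, 9.304611206054688), 78.83747100830078)
186 [210 210 209 209 210 209 209 202 167 107  73  79  92  96 111 157 195 208
 211 210 209 209 210 210 210 210]
189 [208 210 210 210 210 211 212 203 166 105  69  66  85  93 112 157 196 209
 210 210 210 210 210 210 210 209]
192 [209 211 210 211 211 211 209 204 170 110  69  64  65  86 107 155 196 209
 209 211 211 209 211 210 210 210]
195 [211 211 210 210 209 210 211 204 170 107  74  85  94  94 110 154 
[... 507 characters left out ...]
195 195 196 192 169 116 115 184 211 215 212 201 198 202
 205 205 206 205 205 205 206 206]
213 [86 85 85 84 84 85 85 86 84 84 84 84 86 85 84 85 85 88 88 85 84 85 85 85
 85 84]
[[236 237 236 236 236 244 245 245 245 245 245 236 236 236 236 237 236 237]
 [238 237 238 237 237 244 245 220 221 221 221 236 238 237 237 237 237 237]
 [239 237 236 237 238 245 245 216 215 216 214 236 238 236 237 238 237 237]
 [  0 237 238 237 238 247 246 212 212 211 212 239 237 237 239 237 237 238]
 [237 238 239 239 238 248 245 207 208 208 206 237 239 238 238 239 238 238]
 [239 238 238 239 238 247 246 207 207 209 207 239 238 238 238 238 239 239]
 [172 172 171 171 170 171 171 171 171 172 171 172 172 172 171 172 172 172]]
```

The slot is at columns 253–258 and the blade at 255–258, so -0.8 mm in tool y agrees with the target offset. I'll insert.

carry_out(
  deltas=[
    [[0.8,-0.8,2,0],[0.8,-0.8,6,0],[0.8,-0.8,10,0],[0.8,-0.8,13,0],[0.8,-0.8,15,0],[0.8,-0.8,17,0],[0.8,-0.8,18,0],[0.8,-0.8,18,0]],
  ],
)

```text
time: 32.45
tool_pos: [520.1, 339.8, 170.4]
tcp_rot: [-3.141, 0.0, 1.464]
contact_force: [0.7, -0.1, -1.3]
grip_width: 33.6
```

Run:
```python
from h import *
tgt(520.85,338.95,168,84.0); o=bot.get_obs();print(o["contact_force"],o["moment"])
```

```text
delta [-0.74  0.81  2.38 -0.02] now [520.1 339.8 170.4] yaw 83.88 t 32.45
[ 0.69705833 -0.05249091 -1.2547301 ] [-0.009169   -0.09767276  0.04899575]
```

carry_out(
  deltas=[
    [[-0.6,0.7,1,0],[-0.6,0.7,2.2,0],[-0.6,0.7,2.2,0],[-0.6,0.7,2.2,0]],
  ],
)

```text
time: 32.85
tool_pos: [520.8, 339.1, 168.4]
tcp_rot: [-3.142, 0.0, 1.464]
contact_force: [-0.5, 0.1, -0.3]
grip_width: 33.9
```

carry_out(
  deltas=[
    [[0,0,0,1],[0,0,0,2],[0,0,0,3],[0,0,0,4],[0,0,0,5],[0,0,0,6],[0,0,0,7],[0,0,0,8],[0,0,0,9],[0,0,0,10],[0,0,0,11],[0,0,0,12],[0,0,0,13],[0,0,0,14],[0,0,0,15],[0,0,0,16],[0,0,0,17],[0,0,0,18],[0,0,0,19],[0,0,0,19]],
  ],
)

```text
time: 34.85
tool_pos: [520.9, 339.1, 168.4]
tcp_rot: [-3.141, -0.0, -0.195]
contact_force: [0.9, 0.4, -1.3]
grip_width: 33.8
```

Run:
```python
from h import *
tgt(520.85,338.95,168,-6.0); o=bot.get_obs();print(o["contact_force"],o["moment"],o["grip_width"])
```

```text
delta [-0.05  0.21  0.44 -1.03] now [520.9 339.1 168.4] yaw -11.15 t 34.85
[ 0.86477979  0.39675722 -1.25056868] [ 0.11223613 -0.0981442   0.03409943] 33.772163715252375
```

Now past by the backlash, as before (the first turn needed about 16° of extra travel).

carry_out(
  deltas=[
    [[0,0,0,0.5],[0,0,0,1],[0,0,0,1.5],[0,0,0,2],[0,0,0,2.2],[0,0,0,2.2]],
  ],
)

```text
time: 35.45
tool_pos: [520.9, 339.2, 168.5]
tcp_rot: [-3.141, -0.0, -0.384]
contact_force: [-0.2, -0.2, -1.1]
grip_width: 33.9
```

Run:
```python
from h import *
o=bot.get_obs(); print(o["moment"],o["contact_force"],np.degrees(o["tcp_rot"]))
p,d,m=shot("wrist","w18")
for c in big(mask(p,(12,100,90),(28,255,255)),8,20): print("brass",cv2.boundingRect(c),planerect("wrist",c,56,m))
```

```text
[ 0.16061925 -0.02854252  0.22657695] [-0.20828509 -0.15215809 -1.11319924] [-1.79993232e+02 -1.12623488e-02 -2.20098013e+01]
brass (143, 297, 271, 19) ((428.98760986328125, 351.6004333496094), (253.04302978515625, 10.761982917785645), 67.95758819580078)
brass (252, 182, 34, 36) ((527.235107421875, 327.1752624511719), (17.8103084564209, 32.02641677856445), 85.66375732421875)
brass (228, 185, 26, 31) ((535.360595703125, 348.424560546875), (18.130434036254883, 20.599599838256836), 83.60482788085938)
brass (189, 249, 12, 48) ((491.6374816894531, 405.7513427734375), (8.749435424804688, 45.77686309814453), 61.48081588745117)
brass (314, 249, 11, 48) ((453.5198059082031, 311.59942626953125), (8.517427444458008, 45.74382781982422), 72.8426284790039)
brass (292, 196, 10, 6) ((520.8924560546875, 307.74627685546875), (6.884468078613281, 3.524984121322632), 82.50757598876953)
brass (214, 218, 9, 5) ((527.3291015625, 367.7975769042969), (6.5901265144348145, 2.9606330394744873), 87.47456359863281)
```

carry_out(
  deltas=[
    [[0,0,0,0.4],[0,0,0,0.8],[0,0,0,0.8],[0,0,0,0.8]],
  ],
)

```text
time: 35.9
tool_pos: [520.9, 339.2, 168.5]
tcp_rot: [-3.141, -0.0, -0.454]
contact_force: [0.6, 0.9, -1.3]
grip_width: 34.3
```

Run:
```python
from h import *
o=bot.get_obs(); print(o["moment"],o["contact_force"],np.degrees(o["tcp_rot"]))
p,d,m=shot("wrist","w19")
for c in big(mask(p,(12,100,90),(28,255,255)),8,100)[1:3]: print("brass",cv2.boundingRect(c),planerect("wrist",c,56,m))
```

```text
[ 0.21139563 -0.14454031  0.36445854] [ 0.58886965  0.91868463 -1.32780706] [-1.79989443e+02 -1.67283289e-02 -2.60015373e+01]
brass (250, 181, 37, 41) ((524.9548950195312, 327.3736572265625), (17.98466682434082, 36.430240631103516), 85.39949798583984)
brass (227, 186, 26, 31) ((536.0993041992188, 347.35125732421875), (18.31072998046875, 19.98842430114746), 77.03799438476562)
```

Torque rose to 0.36 N m, so it's on the stop. I'll unwind and lift.

carry_out(
  deltas=[
    [[0,0,0,-1],[0,0,0,-2],[0,0,0,-3],[0,0,0,-3.4],[0,0,0,-3.4],[0,0,-5,-3.4],[0,0,-15,-3.4],[0,0,-40,-3.4],[0,0,-75,-3.4],[0,0,-75,-3.4],[0,0,-75,-3.4]],
  ],
)

```text
time: 37.05
tool_pos: [521.0, 339.2, 244.8]
tcp_rot: [-3.14, -0.002, -0.159]
contact_force: [0.3, -0.0, -2.0]
grip_width: 33.8
```

Run:
```python
from h import *
o=bot.get_obs(); print(o["moment"],o["contact_force"])
p,d,m=shot("wrist","w20")
for c in big(mask(p,(12,100,90),(28,255,255)),8,100)[1:3]: print("brass",cv2.boundingRect(c),planerect("wrist",c,56,m))
print(np.round(d[198:214:2,246:268]).astype(int))
tgt(516.3,-16.5,190,-1.5)
```

```text
[0.0358397  0.0899849  0.00586204] [ 0.29721267 -0.00762892 -2.02546895]
brass (258, 165, 21, 44) ((520.3875732421875, 327.8052978515625), (18.786821365356445, 43.880836486816406), 83.71788787841797)
brass (237, 165, 19, 45) ((523.111083984375, 349.8293151855469), (17.744131088256836, 44.64214324951172), 80.75514221191406)
[[293 294 294 294 292 294 296 294 294 302 302 303 302 302 301 294 294 294
  294 294 294 295]
 [294 295 294 295 295 294 295 294 294 303 303 304 303 302 303 293 294 294
  294 295 294 294]
 [295 295 295 295 295 295 296 294 296 221 220 221 219 303 303 295 295 295
  295 295 295 294]
 [296 295 295 295 295 297 295   0 295 216 216 216 216 304 304 294 295 296
  295 297 296 296]
 [296 297 295 296 295 296 297 294 296 211 212 212 211 304 304 295 296 295
  296 297 295 295]
 [307 309 309 298 295 297 296 297 297 206 208 208 207 306 308 296 296 298
  296 295 297 296]
 [310 311 309 296 296 296 297 299 298 207 208 208 207 309 310 309 310 309
  310 310 309 310]
 [172 173 172 172 172 173 172 172 172 173   0 173 173 174 172 173 171 173
  173 172 172 172]]
delta [ 52.21 351.67  53.38  -1.53] now [520.5 339.  243.4] yaw -9.13 t 37.1
```

carry_out(
  deltas=[
    [[3,20,0,0],[8,55,0,-0.5],[52.2,351.7,0,-1.5],[52.2,351.7,0,-1.5],[52.2,351.7,0,-1.5],[52.2,351.7,0,-1.5],[52.2,351.7,0,-1.5],[52.2,351.7,0,-1.5],[52.2,351.7,30,-1.5],[52.2,351.7,53,-1.5],[52.2,351.7,53,-1.5],[52.2,351.7,53,-1.5],[52.2,351.7,53,-1.5]],
  ],
)

```text
time: 38.4
tool_pos: [517.2, -16.1, 191.3]
tcp_rot: [3.141, -0.001, -0.027]
contact_force: [-0.0, 0.8, -1.0]
grip_width: 33.7
```

```bash
python3 -c "
from h import *
tgt(516.3,-16.5,126.2,-1.4)"
```

```text
delta [-8.800e-01  4.200e-01  6.509e+01 -3.000e-02] now [517.2 -16.1 191.3] yaw -1.57 t 38.4
```

carry_out(
  deltas=[
    [[-0.8,0.4,10,0],[-0.8,0.4,32,0],[-0.8,0.4,50,0],[-0.8,0.4,60,0],[-0.8,0.4,63.5,0],[-0.8,0.4,64.5,0],[-0.8,0.4,64.5,0],[-0.8,0.4,64.5,0]],
  ],
)

```text
time: 39.2
tool_pos: [516.3, -16.8, 126.6]
tcp_rot: [3.141, -0.001, -0.028]
contact_force: [1.1, 0.9, -1.1]
grip_width: 34.1
```

```bash
python3 -c "
from h import *
tgt(516.3,-16.5,126.2,-1.4);print(bot.get_obs()['contact_force'])"
```

```text
delta [ 0.03 -0.35  0.35 -0.04] now [516.3 -16.8 126.6] yaw -1.61 t 39.2
[ 1.09807839  0.89927618 -1.14279275]
```

Release, rise, and move clear toward the base side for a final look.

carry_out(
  deltas=[
    [[0,0,0.3,0],[0,0,0.3,0],[0,0,0.3,0],[0,0,0.3,0],[0,0,0.3,0],[0,0,-50,0],[0,0,-100,0],[0,0,-150,0],[-60,0,-180,0],[-110,0,-180,0],[-110,0,-180,0],[-110,0,-180,0]],
  ],
  fingers=64,
)

```text
time: 40.4
tool_pos: [404.2, -13.4, 306.8]
tcp_rot: [3.141, -0.001, -0.028]
contact_force: [1.4, -0.8, 0.9]
grip_width: 64.1
```

Run:
```python
from h import *
o=bot.get_obs(); print(o["tool_pos"],o["contact_force"])
p,d,m=shot("top","t21"); q,_,ms=shot("side","s21")
c=big(mask(p,(105,150,60),(125,255,255)))[0]; print(planerect("top",c,14,m))
a=big(mask(p,(12,100,100),(28,255,255)),6,60)
cv2.imwrite("pics/f21.png",np.vstack([cv2.resize(p[90:300,40:440],(800,420)),]))
```

```text
[404.18862049 -13.44548385 306.75137352] [ 1.44817475 -0.76111974  0.85123312]
((517.6524658203125, -244.81756591796875), (249.7018280029297, 212.38214111328125), 7.987422466278076)
```

View pics/f21.png

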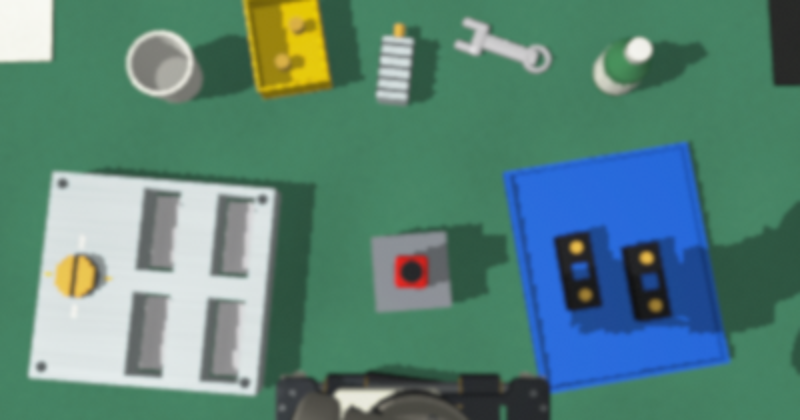

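View pics/s21.png

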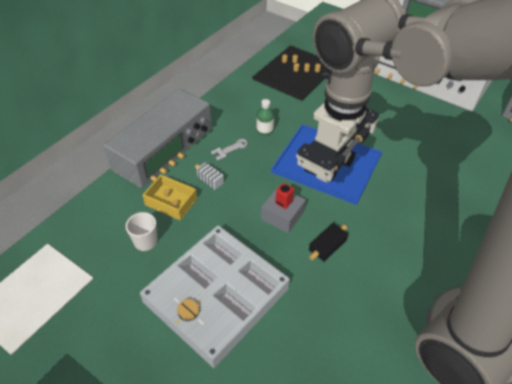

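The slot (76,275) is back on the white marks and the cavities are deep and empty. The driver is parked at (411,271), both modules lie flat in the tray, and the bystanders haven't moved. I'll hand it in.

```bash
python3 -c "
from plant import bot
print(bot.close_job())"
```

```text
the job is handed in; nothing more can be done
None
```

The job is done and handed in at about 40 s of the 210 s allowed. I turned the cam up a quarter turn and parked the screwdriver. I then laid both cast modules flat in the blue tray, studs up and about 90 mm apart; only two cavities held one. After that I turned the cam fully back and parked the screwdriver again.

**Last checks:**
- **Pictures:** The final top and side pictures show the slot on the white marks and all four cavities empty with the pads down. The screwdriver stands upright in its stand, and the tray and bystanders look where they were at the start.
- **Forces:** Wrist forces stayed within a few newtons in every reading I took.
- **Cam stop:** The torque rose to 0.36 N m against the down stop.

**Small disagreement:** After turning back, the wrist camera put the slot at about -7.0°, against -6.1° at the start. I took that as measurement noise, since the cam was against its stop.

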